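# Start a scan: lamp, zero, go

### The job

Start a measurement with a fingertip: press the blue key on the grey power unit (lamp), then the white key on the control pad (zero), then the green key on the small loose remote (start), each gently until it stays down. Leave the red and yellow keys alone, do not pick up or shift the remote, and do not disturb the vial, bottle, beaker or tape roll.

Things in the scene. Friction and masses are not known exactly. Their poses are not given: they have to be found in the camera images.
- power_unit: grey louvred metal box fixed to the bench, 160 (x) x 170 (y) x 95 mm high; origin at the centre of its underside, z up. The blue key stands on its top, 30 mm to +x of the middle; the vial stands on the -x part of the top
- control_pad: pale box fixed to the bench, 140 (x) x 210 (y) x 40 mm high, dark key field with three keys in a row along its y axis, 62 mm apart, and a display strip on its +x side; which key is in which place varies. Origin at the centre of its underside, z up
- remote: small loose pale box with rubber foot, 95 (x) x 75 (y) x 38 mm high, 0.3 to 0.5 kg, green key in the middle of its top; origin at the centre of its underside, z up. The power unit, pad and remote can stand in any order from left to right. It must stay where it is (within 15 mm) and on the bench
- white_base: the black collar round the white key, 36 mm across, 6 mm high, on the control pad; origin at the centre of its underside (40 mm above the bench), z up.
- blue_key_top (a point): blue key on the power unit: a round latching push key, 28 mm across, this point at the centre of its flat top face, which stands 12 mm above its black collar (36 mm across) when out; it is pushed straight down and must never bear more than 20 N (top at 113 mm above the bench)
- white_key_top (a point): white key on the control pad: a round latching push key, 28 mm across, this point at the centre of its flat top face, which stands 12 mm above its black collar (36 mm across) when out; it is pushed straight down and must never bear more than 20 N (58 mm above the bench)
- green_key_top (a point): green key on the remote: a round latching push key, 28 mm across, this point at the centre of its flat top face, which stands 12 mm above its black collar (36 mm across) when out; it is pushed straight down and must never bear more than 20 N (56 mm above the bench)
- red_key_top (a point): red key on the control pad, not to be pressed: same size and height as the white key; this point at the centre of its top
- yellow_key_top (a point): yellow key on the control pad, not to be pressed: same size and height as the white key; this point at the centre of its top
- blue_key (a joint): how far the blue key is pressed, m: 0 = out, 0.008 = fully down against its stop. It counts as pressed beyond 0.005. About 2.5 N moves it, at any depth, and it stays where it is left (it does not spring back)
- white_key (a joint): how far the white key is pressed, m: 0 = out, 0.008 = fully down against its stop. It counts as pressed beyond 0.005. About 2.5 N moves it, at any depth, and it stays where it is left (it does not spring back)
- green_key (a joint): how far the green key is pressed, m: 0 = out, 0.008 = fully down against its stop. It counts as pressed beyond 0.005. About 2.5 N moves it, at any depth, and it stays where it is left (it does not spring back)
- red_key (a joint): how far the red key is pressed, m: 0 = out, 0.008 = fully down against its stop. It counts as pressed beyond 0.005. About 2.5 N moves it, at any depth, and it stays where it is left (it does not spring back)
- yellow_key (a joint): how far the yellow key is pressed, m: 0 = out, 0.008 = fully down against its stop. It counts as pressed beyond 0.005. About 2.5 N moves it, at any depth, and it stays where it is left (it does not spring back)
- vial_mid (a point): small loose glass vial with black cap standing on the power unit, 25 mm across, 45 mm high; point at its centre
- bottle_mid (a point): loose amber bottle with white cap on the bench, 54 mm across, 95 mm high; point at its centre
- beaker_mid (a point): loose glass beaker on the bench, 64 mm across, 75 mm high; point at its centre, half-way up
- roll_mid (a point): loose white tape roll lying flat on the bench, 76 mm across, 30 mm high; point at its centre
Things that resemble listed ones, but are neither listed nor needed, are in the scene too. Of the things shaped like the power_unit, the grey one is meant.

How it is judged:
By the outcome, as a careful person would: the job done as asked, in the order asked, and still so for the second after the job is handed in, with the robot touching nothing.
It also fails if it takes over 58 s, if anything falls off the work surface, if the arm or the gripper's body presses on something with over 40 N, if the wrist force passes 120 N, or if a joint passes its speed limit or range.

### The arm

A 6-joint arm with a two-finger parallel gripper is mounted at the origin on the work surface. World frame = base frame: x ahead of the robot, y to its left, z up, the work surface at z = 0. Lengths are in mm, angles in rad, forces in N, time in s.
With the tool pointing down it reaches from about 350 to 975 mm from the base axis. Payload 7.1 kg.
Tool frame: the origin (TCP) lies on the centre line of the jaws, within the pads' length; the fingertips stand 17 mm ahead of it and the grasp point (between the pads) lies 2 mm behind it; z points along the fingers, y is the direction in which the jaws open and shut (so a half turn about z gives the same grasp; the last joint's range is limited). The gripper opens to 88 mm and grips with 3 to 60 N. Pads are 20 mm wide; open, the fingers measure 115 mm over their backs; the gripper's body (75 mm by 178 mm) begins 61 mm behind the grasp point.
Start: joints at [1.212, 0.423, 1.63, -0, 1.089, -0.019], TCP at [208.28, 589.258, 239.675] pointing down, gripper open.
Joint ranges: [-3, 3], [-0.9, 2.11], [0.09, 2.58], [-1.31, 4.45], [0.11, 2.69], [-2.54, 2.54]. Speed limits (rad/s): [2.39, 2.39, 3.01, 3.14, 3.14, 3.14].

### API

Orientations are given as a rotation vector (axis times angle).
In Python, from workcell import ctrl, imaging, workorder gives the robot as it stands. The module is installed in compiled form; this text tells all that it offers.
- The arm moves only by the shell command python3 -m crank 'ROWS' [OPENING]. ROWS is JSON, a list of rows, each an object with "travel": the shift along the tool's x, y, z as a fraction of full scale, a list of three; "turn": the turn about the tool's z as a fraction of full scale. In form: [{"travel": [dx, dy, dz], "turn": turn}, ...]. A call has 1 to 20 rows; each row shifts and turns the pose as measured when the row begins, along the tool's axes as they then stand; what a row does not reach is not made up. Full scale, the value 1, is 5 cm for a shift and 0.1 rad for a turn. A row lasts 1/10 s, in which the tool goes at most 50 mm and 8.59 degrees, less where a joint would pass 70% of its speed; a pose out of reach is approached as far as the arm can. A call with a number of a shift or a turn outside -1 to 1 is refused whole. A call with a gripper value outside its range is refused whole. OPENING is the gripper command: -1 is shut, 1 is fully open, values between are in proportion, set as the call begins (- or left out, the last holds). The fingers move at their own pace and stop on an object; the grip force is fixed at half the most. Time passes only in rows, so rows that do not move let the fingers close. It gives the time, the measured TCP pose, the force and the opening at its end, in the units of the state.
- ctrl.get_obs(): the state, without advancing time (a new reading comes with each control period).
- imaging.get_image(name): name is "scene" or "top"; returns the picture (420x560x3 uint8, blue, green, red); there is no depth.
- imaging.camera_info(name): a dict with "camera_matrix" (3x3 intrinsics, pixels), "rvec" (rotation vector, rad) and "tvec" (3), from world to camera coordinates, as OpenCV has them. Camera axes: x right, y down, z forward; pixel columns grow to the right and rows downward; lengths in mm; the calibration is good to about 2 mm. A picture is of the moment at which its call begins. camera_info takes no time and is no camera call.
- workorder.close_job(): hands the job in, once; it reports no verdict.
The state is a dict: "t": time; "qpos": joint angles; "qvel": joint speeds; "joint_torque": joint torques, N m; "ee_pos": TCP position; "orientation": TCP orientation; "ft_force": force on the tool from outside, world axes, zero at the start; "moment": the same for the moment, N m; "width": finger opening in mm.
Only numpy, scipy, OpenCV 4.12 (cv2) and the standard library are available. Lean on these libraries where they do the work, as an engineer would, in place of code of your own. Each camera call takes 0.05 s, during which the arm holds its last target.

## Working session

There is one attempt and no reset: what is moved stays moved. The work goes in short steps, Python scripts to look and compute and a shell command to move; the robot and the scene stay as the last step left them, time stands still between calls to the robot, and variables do not carry over. Pictures are saved under pics/ and viewed, and the job is handed in when it is done.

```bash
mkdir -p pics
python3 - <<'E'
from workcell import ctrl, imaging
import cv2
for n in("scene","top"):
    cv2.imwrite(f"pics/{n}0.png",imaging.get_image(n)); print(imaging.camera_info(n))
print(ctrl.get_obs())
E
```

```text
{'camera_matrix': array([[468.56159034,   0.        , 279.66092089],
       [  0.        , 468.56159034, 211.62594873],
       [  0.        ,   0.        ,   1.        ]]), 'rvec': array([ 2.08199379,  1.14278915, -0.51248613]), 'tvec': array([-363.15467053, -203.25887177, 1516.36951263])}
{'camera_matrix': array([[385.7621336 ,   0.        , 281.72140061],
       [  0.        , 385.7621336 , 211.52628168],
       [  0.        ,   0.        ,   1.        ]]), 'rvec': array([ 2.13504822, -2.11465991,  0.22067136]), 'tvec': array([  82.36300508,  540.28779671, 1094.27670219])}
{'t': 0.1, 'qpos': array([ 1.21200158e+00,  4.23769859e-01,  1.63058500e+00, -6.78755834e-06,
        1.08859646e+00, -1.90012703e-02]), 'qvel': array([-0.0004762 , -0.00499275, -0.00202988,  0.00157024, -0.00085031,
       -0.00013847]), 'joint_torque': array([-7.09801334e-04, -5.45613885e+01, -2.74325091e+01,  6.45696837e-02,
        1.87888148e-02, -5.62158925e-05]), 'ee_pos': array([208.12236153, 588.83634431, 238.98724453]), 'orientation': array([-5.31135162e-01, -3.09611524e+00,  2.09782801e-03]), 'ft_force': array([0.89525385, 0.61243813, 0.3501968 ]), 'moment': array([ 0.03071513, -0.04570541,  0.04062595]), 'width': 87.61584068036349}
```

View pics/scene0.png

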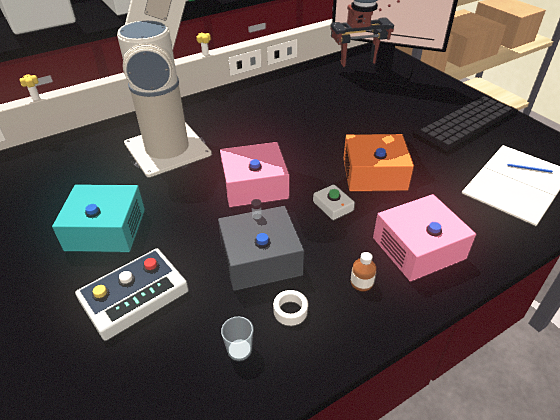

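View pics/top0.png

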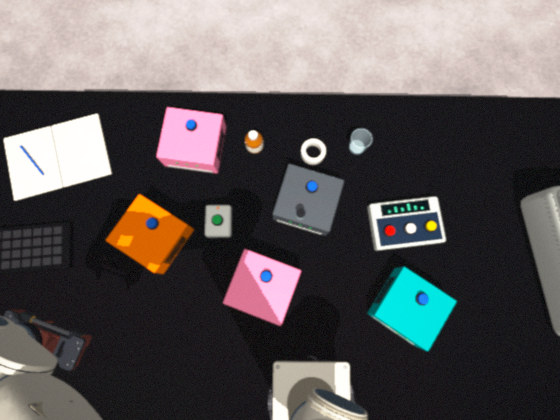

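The top view shows the grey box at (309,200) with its blue key at (312,186) and the vial at (300,211). The pad is at (406,223), with red at (390,230), white at (411,228) and yellow at (431,226). The remote's green key is at (217,219).

There are five boxes with a blue key: pink (191,125), orange (152,223), pink (266,276), teal (422,298) and grey (312,186). Only the last is grey, and it is also the one carrying the vial. I'll confirm this in a crop.

```bash
cat > h.py <<'E'
import cv2, numpy as np
from workcell import imaging
def cam(n):
    c=imaging.camera_info(n); R=cv2.Rodrigues(np.array(c["rvec"]))[0]; return np.array(c["camera_matrix"]),R,np.array(c["tvec"])
def plane(n,uv,z):
    K,R,t=cam(n); d=R.T@np.linalg.inv(K)@np.array([uv[0],uv[1],1.]); o=-R.T@t
    return (o+d*(z-o[2])/d[2]).round(1)
def tri(us,ut):
    P=[]
    for n in("scene","top"):
        K,R,t=cam(n); P.append(K@np.c_[R,t])
    X=cv2.triangulatePoints(P[0],P[1],np.array(us,float),np.array(ut,float)); return (X[:3]/X[3]).ravel().round(1)
def proj(n,X):
    K,R,t=cam(n); p=K@(R@np.array(X)+t); return (p[:2]/p[2]).round(1)
def blob(im,kind,near,r=14):
    h=cv2.cvtColor(im,cv2.COLOR_BGR2HSV); 
    rng={"blue":((105,120,60),(130,255,255)),"green":((45,90,30),(85,255,255)),"white":((0,0,140),(180,60,255)),
      "red":((170,120,60),(180,255,255)),"yellow":((20,120,80),(35,255,255))}[kind]
    m=cv2.inRange(h,rng[0],rng[1]); k=np.zeros_like(m); cv2.circle(k,tuple(near),r,255,-1); m&=k
    n,l,s,c=cv2.connectedComponentsWithStats(m); i=1+np.argmax(s[1:,4]); return c[i].round(2),s[i].tolist()
E
python3 - <<'E'
from h import *
S=cv2.imread("pics/scene0.png");T=cv2.imread("pics/top0.png")
for k,s,t,z in [("blue",(262,240),(312,186),113),("white",(126,278),(411,228),58),("green",(334,195),(217,219),56),("red",(150,265),(390,230),58),("yellow",(100,292),(431,226),58)]:
    r=9
    a,sa=blob(S,k,s,r);b,sb=blob(T,k,t,r)
    print(k,a,sa,b,sb,"scene",plane("scene",a,z),"top",plane("top",b,z),"tri",tri(a,b))
print("vial",plane("top",(300,211),140))
a=cv2.resize(T[155:245,260:350],(400,400),interpolation=cv2.INTER_CUBIC);b=cv2.resize(S[190:290,210:310],(400,400),interpolation=cv2.INTER_CUBIC)
cv2.imwrite("pics/crop.png",np.hstack([a,b]))
E
```

```text
blue [261.95 238.57] [256, 233, 13, 12, 121] [311.67 185.9 ] [307, 181, 11, 11, 99] scene [ 6.085e+02 -1.000e-01  1.130e+02] top [602.9   3.5 113. ] tri [604.1   2.6 107.7]
white [125.19 276.59] [119, 271, 13, 13, 137] [410.6  227.86] [405, 223, 12, 11, 98] scene [ 497.3 -293.7   58. ] top [ 493.4 -292.4   58. ] tri [ 494.  -293.5   54.5]
green [333.76 193.35] [329, 189, 10, 9, 74] [216.71 219.45] [212, 215, 10, 10, 78] scene [519.5 274.4  56. ] top [512.9 278.7  56. ] tri [513.8 279.5  49.6]
red [144.5 260.5] [144, 260, 2, 2, 2] [392. 229.] [385, 225, 11, 11, 24] scene [ 474.8 -240.1   58. ] top [ 489.5 -237.2   58. ] tri [ 486.4 -238.8   68.1]
yellow [ 99.42 291.41] [92, 285, 15, 13, 99] [430.67 225.41] [425, 220, 12, 11, 103] scene [ 507.2 -354.9   58. ] top [ 501.4 -352.3   58. ] tri [ 502.2 -354.8   52.4]
vial [524.2  38.5 140. ]
```

View pics/crop.png

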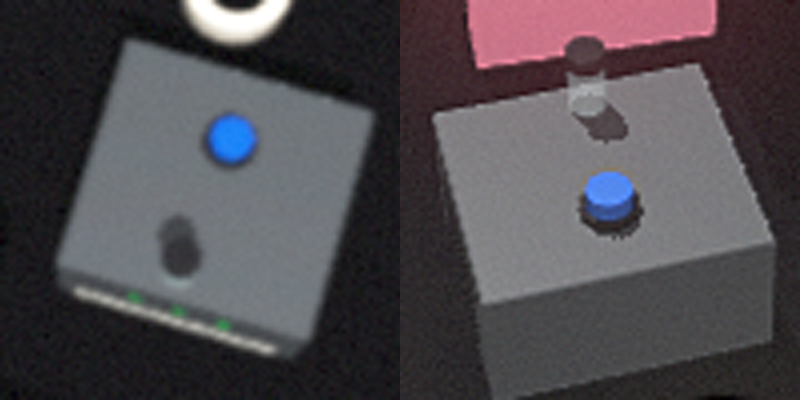

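The crop confirms it: the grey box, with the blue key at about (230,138) in the left half and the vial at about (180,245). Positions to use in mm: blue (604,2.5), white (494,-293), green (514,278). Next I'll work out the travel in tool axes.

```bash
cat >> h.py <<'E'
def go(x,y,z):
    from workcell import ctrl
    o=ctrl.get_obs(); R=cv2.Rodrigues(np.array(o["orientation"]))[0]
    d=R.T@(np.array([x,y,z])-o["ee_pos"]); print("t",round(o["t"],2),"pos",o["ee_pos"].round(1),"F",o["ft_force"].round(1),"w",round(o["width"],1),"d/50",(d/50).round(3)); print(R.round(3).tolist())
E
python3 -c "
from h import *
go(604,2.5,200)"
```

```text
t 0.1 pos [208.1 588.8 239. ] F [0.9 0.6 0.4] w 87.6 d/50 [-11.373  -8.416   0.791]
[[-0.943, 0.333, -0.0], [0.333, 0.943, -0.001], [0.0, -0.001, -1.0]]
```

```bash
python3 -m crank '[{"travel":[-0.3,-0.22,0],"turn":0},{"travel":[-0.6,-0.45,0],"turn":0},{"travel":[-0.6,-0.45,0],"turn":0},{"travel":[-0.6,-0.45,0],"turn":0},{"travel":[-0.6,-0.45,0],"turn":0},{"travel":[-0.6,-0.45,0],"turn":0},{"travel":[-0.6,-0.45,0],"turn":0},{"travel":[-0.6,-0.45,0],"turn":0},{"travel":[-0.6,-0.45,0],"turn":0},{"travel":[-0.6,-0.45,0],"turn":0},{"travel":[-0.6,-0.45,0],"turn":0},{"travel":[-0.6,-0.45,0],"turn":0},{"travel":[-0.6,-0.45,0],"turn":0},{"travel":[-0.6,-0.45,0],"turn":0},{"travel":[-0.6,-0.45,0],"turn":0}]' -1; python3 -c "
from h import *
go(604,2.5,200)"
```

```text
t: 1.6
ee_pos: [516.1, 106.4, 237.1]
orientation: [-0.523, -3.094, 0.014]
ft_force: [0.5, 0.1, -0.4]
width: 0.3
t 1.6 pos [516.1 106.4 237.1] F [ 0.5  0.1 -0.4] w 0.3 d/50 [-2.344 -1.377  0.751]
[[-0.944, 0.329, -0.005], [0.329, 0.944, -0.009], [0.002, -0.01, -1.0]]
```

```bash
python3 -m crank '[{"travel":[-0.5,-0.3,0],"turn":0},{"travel":[-0.5,-0.3,0],"turn":0},{"travel":[-0.5,-0.3,0],"turn":0},{"travel":[-0.5,-0.3,0],"turn":0},{"travel":[-0.3,-0.15,0],"turn":0},{"travel":[0,0,0],"turn":0},{"travel":[0,0,0.2],"turn":0},{"travel":[0,0,0.2],"turn":0},{"travel":[0,0,0.2],"turn":0},{"travel":[0,0,0],"turn":0}]'
python3 - <<'E'
from h import *
go(604,2.5,132)
go(604,2.5,132)
cv2.imwrite("pics/s1.png",imaging.get_image("scene"))
cv2.imwrite("pics/t1.png",imaging.get_image("top"))
E
```

```text
t: 2.6
ee_pos: [598.5, -7.9, 202.6]
orientation: [-0.531, -3.086, 0.018]
ft_force: [0.1, 0.0, 0.1]
width: 0.3
t 2.6 pos [598.5  -7.9 202.6] F [0.1 0.  0.1] w 0.3 d/50 [-0.045  0.251  1.408]
[[-0.942, 0.334, -0.012], [0.335, 0.942, -0.009], [0.008, -0.013, -1.0]]
t 2.6 pos [598.5  -7.9 202.6] F [0.1 0.  0.1] w 0.3 d/50 [-0.045  0.251  1.408]
[[-0.942, 0.334, -0.012], [0.335, 0.942, -0.009], [0.008, -0.013, -1.0]]
```

```bash
python3 -m crank '[{"travel":[-0.05,0.25,0],"turn":0},{"travel":[0,0,0.2],"turn":0},{"travel":[0,0,0.3],"turn":0},{"travel":[0,0,0.3],"turn":0},{"travel":[0,0,0.2],"turn":0},{"travel":[0,0,0.1],"turn":0},{"travel":[0,0,0],"turn":0}]'
python3 - <<'E'
from h import *
go(604,2.5,130)
S=imaging.get_image("scene");T=imaging.get_image("top")
print(proj("scene",(604,2.5,113)),proj("top",(604,2.5,113)))
cv2.imwrite("pics/c1.png",np.hstack([cv2.resize(S[170:290,200:320],(400,400)),cv2.resize(T[140:260,250:370],(400,400))]))
E
```

```text
t: 3.4
ee_pos: [606.6, 4.7, 144.4]
orientation: [-0.529, -3.09, 0.017]
ft_force: [-0.5, 0.4, 0.5]
width: 0.4
t 3.4 pos [606.6   4.7 144.4] F [-0.5  0.4  0.5] w 0.4 d/50 [ 0.033 -0.054  0.289]
[[-0.943, 0.333, -0.009], [0.333, 0.943, -0.009], [0.005, -0.012, -1.0]]
[261.9 236.9] [312.  185.5]
```

View pics/c1.png

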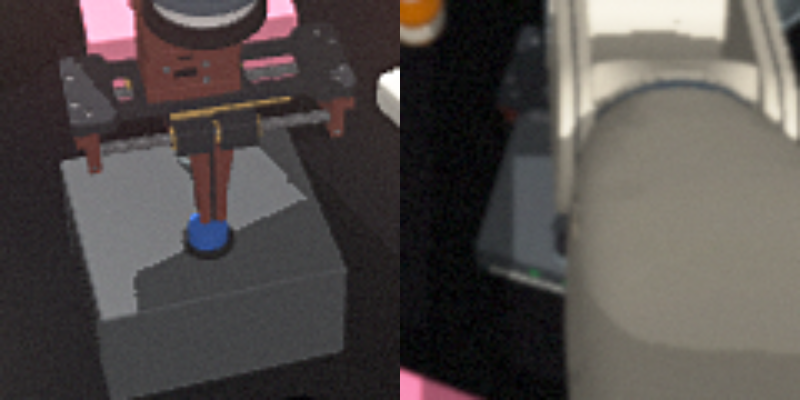

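The left crop shows the closed tip right over the blue key at (210,220); the gripper body stays well above the vial. Next is a gentle descent.

```bash
python3 -m crank '[{"travel":[0.03,-0.05,0.06],"turn":0},{"travel":[0,0,0.06],"turn":0},{"travel":[0,0,0.06],"turn":0},{"travel":[0,0,0.04],"turn":0},{"travel":[0,0,0],"turn":0}]'; python3 -c "
from h import *
go(604,2.5,123)"
```

```text
t: 4.0
ee_pos: [605.9, 2.3, 135.5]
orientation: [-0.531, -3.095, 0.016]
ft_force: [0.8, 0.0, -0.6]
width: 0.4
t 4.0 pos [605.9   2.3 135.5] F [ 0.8  0.  -0.6] w 0.4 d/50 [ 0.037 -0.006  0.251]
[[-0.943, 0.333, -0.003], [0.333, 0.943, -0.01], [0.0, -0.01, -1.0]]
```

```bash
python3 -m crank '[{"travel":[0.03,0,0.04],"turn":0},{"travel":[0,0,0.04],"turn":0},{"travel":[0,0,0.03],"turn":0},{"travel":[0,0,0],"turn":0}]'; python3 -m crank '[{"travel":[0,0,0.03],"turn":0},{"travel":[0,0,0.03],"turn":0},{"travel":[0,0,0],"turn":0}]'
```

```text
t: 4.4
ee_pos: [604.6, 2.8, 129.9]
orientation: [-0.531, -3.095, 0.016]
ft_force: [0.7, 0.5, 0.6]
width: 0.6
t: 4.7
ee_pos: [604.6, 2.8, 126.9]
orientation: [-0.531, -3.095, 0.016]
ft_force: [0.6, 0.3, -0.2]
width: 0.2
```

```bash
python3 -c "
from h import *
go(604,2.5,123)"
```

```text
t 4.7 pos [604.6   2.8 126.9] F [ 0.6  0.3 -0.2] w 0.2 d/50 [ 0.01  -0.008  0.078]
[[-0.943, 0.333, -0.003], [0.333, 0.943, -0.01], [-0.001, -0.01, -1.0]]
```

```bash
python3 -m crank '[{"travel":[0,0,0.03],"turn":0}]';python3 -m crank '[{"travel":[0,0,0.03],"turn":0}]';python3 -m crank '[{"travel":[0,0,0.03],"turn":0}]'
```

```text
t: 4.8
ee_pos: [604.7, 2.8, 125.5]
orientation: [-0.531, -3.095, 0.015]
ft_force: [-1.4, -0.2, 2.1]
width: 0.6
t: 4.9
ee_pos: [604.7, 2.8, 124.0]
orientation: [-0.531, -3.095, 0.015]
ft_force: [-1.0, -0.8, 2.9]
width: 0.7
t: 5.0
ee_pos: [604.7, 2.8, 122.4]
orientation: [-0.531, -3.095, 0.015]
ft_force: [-0.5, 0.1, 1.8]
width: 0.6
```

```bash
python3 -m crank '[{"travel":[0,0,0.02],"turn":0}]';python3 -m crank '[{"travel":[0,0,0],"turn":0}]'
```

```text
t: 5.1
ee_pos: [604.8, 2.8, 122.2]
orientation: [-0.531, -3.095, 0.015]
ft_force: [-5.1, -0.3, 18.0]
width: 0.7
t: 5.2
ee_pos: [604.8, 2.8, 122.5]
orientation: [-0.531, -3.096, 0.015]
ft_force: [0.3, 0.8, 0.2]
width: 0.5
```

The key reached its stop at z = 122.2, exactly the nominal height. The force rose to 18 N on that row, so I'll stop about 1.5 mm short of the bottom on the next two keys. Now I'll lift and check.

```bash
python3 -m crank '[{"travel":[0,0,-0.1],"turn":0},{"travel":[0,0,-0.3],"turn":0},{"travel":[0,0,-0.4],"turn":0},{"travel":[0,0,-0.4],"turn":0},{"travel":[0,0,-0.2],"turn":0},{"travel":[0,0,0],"turn":0}]'; python3 -c "
from h import *
go(494,-293,180)"
```

```text
t: 5.8
ee_pos: [605.3, 3.4, 197.4]
orientation: [-0.531, -3.096, 0.015]
ft_force: [-0.8, -0.3, 0.4]
width: 0.9
t 5.8 pos [605.3   3.4 197.4] F [-0.8 -0.3  0.4] w 0.9 d/50 [ 0.125 -6.328  0.408]
[[-0.943, 0.333, -0.002], [0.333, 0.943, -0.01], [-0.002, -0.01, -1.0]]
```

```bash
python3 -m crank '[{"travel":[0,-0.3,0],"turn":0},{"travel":[0.02,-0.6,0],"turn":0},{"travel":[0.02,-0.6,0],"turn":0},{"travel":[0.02,-0.6,0],"turn":0},{"travel":[0.02,-0.6,0],"turn":0},{"travel":[0.02,-0.6,0],"turn":0},{"travel":[0.02,-0.6,0],"turn":0},{"travel":[0,-0.6,0],"turn":0},{"travel":[0,-0.6,0],"turn":0},{"travel":[0,-0.6,0],"turn":0},{"travel":[0,-0.3,0],"turn":0},{"travel":[0,0,0],"turn":0}]'
python3 - <<'E'
from h import *
go(494,-293,90)
S=imaging.get_image("scene");T=imaging.get_image("top")
cv2.imwrite("pics/c2.png",np.hstack([cv2.resize(S[190:350,50:270],(440,320)),cv2.resize(T[150:260,200:350],(440,320))]))
E
```

```text
t: 7.0
ee_pos: [484.6, -293.1, 190.8]
orientation: [-0.527, -3.081, 0.013]
ft_force: [0.2, 0.2, -0.7]
width: 0.4
t 7.0 pos [ 484.6 -293.1  190.8] F [ 0.2  0.2 -0.7] w 0.4 d/50 [-0.206  0.086  2.013]
[[-0.943, 0.333, -0.017], [0.333, 0.943, -0.005], [0.014, -0.011, -1.0]]
```

View pics/c2.png

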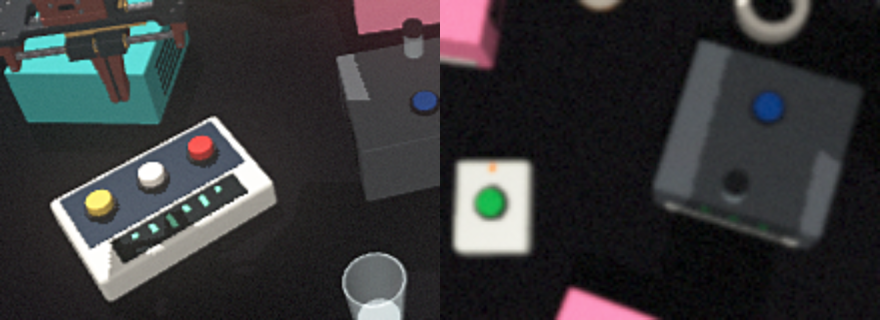

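The left crop shows the blue key now flush, the vial upright, and the white key between yellow and red at about (150,175). I'll descend over the white key.

```bash
python3 -m crank '[{"travel":[-0.2,0.08,0.2],"turn":0},{"travel":[0,0,0.4],"turn":0},{"travel":[0,0,0.4],"turn":0},{"travel":[0,0,0.4],"turn":0},{"travel":[0,0,0.3],"turn":0},{"travel":[0,0,0],"turn":0}]'
python3 - <<'E'
from h import *
go(494,-293,68.5)
S=imaging.get_image("scene")
cv2.imwrite("pics/c3.png",cv2.resize(S[210:350,50:230],(720,560)))
E
```

```text
t: 7.7
ee_pos: [501.6, -283.7, 100.1]
orientation: [-0.511, -3.086, 0.011]
ft_force: [-0.8, -0.3, -0.0]
width: 0.1
t 7.7 pos [ 501.6 -283.7  100.1] F [-0.8 -0.3 -0. ] w 0.1 d/50 [ 0.077 -0.218  0.635]
[[-0.947, 0.322, -0.015], [0.322, 0.947, -0.005], [0.012, -0.009, -1.0]]
```

View pics/c3.png

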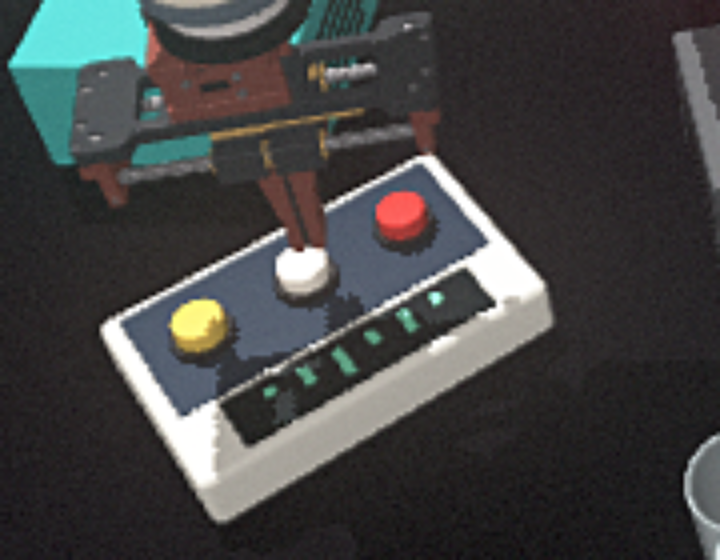

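The picture shows the tip at (308,245), just above the white key at (303,270). I'll correct by 8 mm in x and 9 mm in y while still clear of the key.

```bash
python3 -m crank '[{"travel":[0.07,-0.2,0],"turn":0},{"travel":[0,0,0],"turn":0},{"travel":[0,0,0.1],"turn":0},{"travel":[0,0,0.1],"turn":0},{"travel":[0,0,0.08],"turn":0},{"travel":[0,0,0],"turn":0}]'; python3 -c "
from h import *
go(494,-293,68.5)"
```

```text
t: 8.35
ee_pos: [497.5, -293.1, 88.8]
orientation: [-0.51, -3.092, 0.014]
ft_force: [0.5, 0.1, 0.4]
width: 0.5
t 8.35 pos [ 497.5 -293.1   88.8] F [0.5 0.1 0.4] w 0.5 d/50 [ 0.064 -0.017  0.407]
[[-0.947, 0.321, -0.009], [0.321, 0.947, -0.008], [0.006, -0.01, -1.0]]
```

```bash
python3 -m crank '[{"travel":[0.06,-0.02,0.05],"turn":0},{"travel":[0,0,0.05],"turn":0},{"travel":[0,0,0.05],"turn":0},{"travel":[0,0,0.05],"turn":0},{"travel":[0,0,0],"turn":0}]'; python3 -c "
from h import *
go(494,-293,68.5)"
```

```text
t: 8.85
ee_pos: [493.8, -293.2, 77.9]
orientation: [-0.51, -3.092, 0.014]
ft_force: [-0.4, 0.3, 0.5]
width: 0.8
t 8.85 pos [ 493.8 -293.2   77.9] F [-0.4  0.3  0.5] w 0.8 d/50 [-0.003  0.006  0.188]
[[-0.947, 0.321, -0.009], [0.321, 0.947, -0.008], [0.006, -0.01, -1.0]]
```

```bash
python3 -m crank '[{"travel":[0,0,0.04],"turn":0},{"travel":[0,0,0.03],"turn":0}]';python3 -m crank '[{"travel":[0,0,0.03],"turn":0}]';python3 -m crank '[{"travel":[0,0,0.03],"turn":0}]'
```

```text
t: 9.05
ee_pos: [494.0, -293.3, 74.4]
orientation: [-0.51, -3.092, 0.014]
ft_force: [-0.9, 0.4, 1.8]
width: 0.5
t: 9.15
ee_pos: [494.0, -293.3, 73.0]
orientation: [-0.51, -3.092, 0.014]
ft_force: [-0.8, 0.4, 1.4]
width: 0.2
t: 9.25
ee_pos: [494.0, -293.3, 71.5]
orientation: [-0.51, -3.092, 0.014]
ft_force: [-0.7, 0.7, 2.7]
width: 0.2
```

```bash
python3 -m crank '[{"travel":[0,0,0.03],"turn":0}]';python3 -m crank '[{"travel":[0,0,0.02],"turn":0}]';python3 -m crank '[{"travel":[0,0,0],"turn":0}]'
```

```text
t: 9.35
ee_pos: [494.0, -293.3, 69.9]
orientation: [-0.51, -3.092, 0.014]
ft_force: [-1.1, 0.3, 1.7]
width: 0.9
t: 9.45
ee_pos: [494.0, -293.3, 68.8]
orientation: [-0.51, -3.092, 0.014]
ft_force: [-0.2, 0.3, 1.5]
width: 0.4
t: 9.55
ee_pos: [494.0, -293.3, 68.7]
orientation: [-0.51, -3.092, 0.014]
ft_force: [-0.6, 0.1, 2.0]
width: 0.5
```

```bash
python3 -m crank '[{"travel":[0,0,0.01],"turn":0}]';python3 -m crank '[{"travel":[0,0,0],"turn":0},{"travel":[0,0,-0.1],"turn":0},{"travel":[0,0,-0.4],"turn":0},{"travel":[0,0,-0.6],"turn":0},{"travel":[0,0,-0.7],"turn":0},{"travel":[0,0,-0.5],"turn":0},{"travel":[0,0,-0.2],"turn":0},{"travel":[0,0,0],"turn":0}]'; python3 -c "
from h import *
go(514,278,195)"
```

```text
t: 9.65
ee_pos: [494.0, -293.3, 68.2]
orientation: [-0.51, -3.092, 0.014]
ft_force: [-0.7, 0.6, 1.9]
width: 0.5
t: 10.45
ee_pos: [494.8, -292.1, 197.6]
orientation: [-0.51, -3.091, 0.013]
ft_force: [-0.5, -0.9, 0.1]
width: 0.3
t 10.45 pos [ 494.8 -292.1  197.6] F [-0.5 -0.9  0.1] w 0.3 d/50 [ 3.297 10.922 -0.031]
[[-0.947, 0.321, -0.01], [0.321, 0.947, -0.007], [0.007, -0.01, -1.0]]
```

```bash
python3 -m crank '[{"travel":[0.08,0.3,-0.1],"turn":0},{"travel":[0.17,0.57,0],"turn":0},{"travel":[0.17,0.57,0],"turn":0},{"travel":[0.17,0.57,0],"turn":0},{"travel":[0.17,0.57,0],"turn":0},{"travel":[0.17,0.57,0],"turn":0},{"travel":[0.17,0.57,0],"turn":0},{"travel":[0.17,0.57,0],"turn":0},{"travel":[0,0,0],"turn":0}]'
python3 - <<'E'
from h import *
go(514,278,195)
S=imaging.get_image("scene")
cv2.imwrite("pics/c4.png",cv2.resize(S[210:350,50:230],(720,560)))
E
```

```text
t: 11.35
ee_pos: [495.9, -52.6, 191.0]
orientation: [-0.511, -3.071, 0.008]
ft_force: [0.3, -0.2, -0.0]
width: 0.6
t 11.35 pos [495.9 -52.6 191. ] F [ 0.3 -0.2 -0. ] w 0.6 d/50 [ 1.801  6.372 -0.093]
[[-0.946, 0.324, -0.029], [0.324, 0.946, -0.0], [0.027, -0.01, -1.0]]
```

View pics/c4.png

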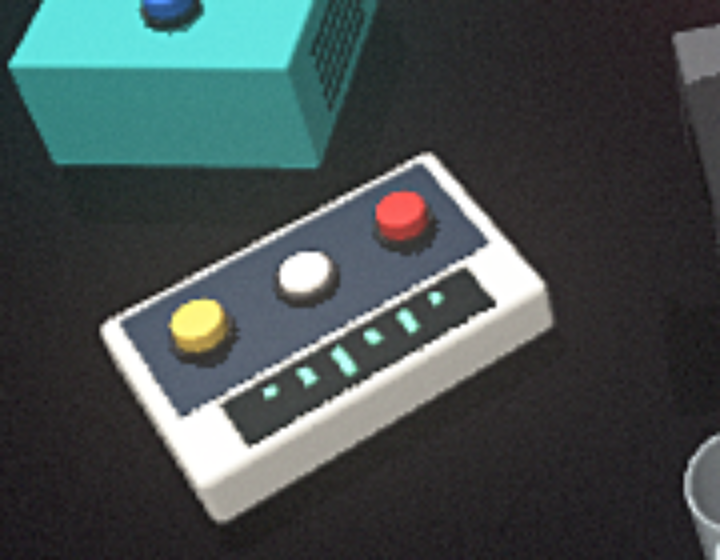

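The picture shows the white key at (306,275) nearly flush with its collar, while red (403,215) and yellow (200,325) are still out. I'll go on to green, rising a little to pass over the vial.

```bash
python3 -m crank '[{"travel":[0.08,0.2,-0.3],"turn":0},{"travel":[0.15,0.5,-0.1],"turn":0},{"travel":[0.15,0.55,0],"turn":0},{"travel":[0.15,0.55,0],"turn":0},{"travel":[0.15,0.55,0],"turn":0},{"travel":[0.15,0.55,0],"turn":0},{"travel":[0.15,0.55,0],"turn":0},{"travel":[0.15,0.55,0],"turn":0},{"travel":[0.15,0.55,0],"turn":0},{"travel":[0.15,0.55,0],"turn":0},{"travel":[0.15,0.5,0],"turn":0},{"travel":[0.1,0.3,0],"turn":0},{"travel":[0,0,0],"turn":0}]'; python3 -c "
from h import *
go(514,278,90)"
```

```text
t: 12.7
ee_pos: [510.0, 255.1, 200.4]
orientation: [-0.523, -3.054, 0.021]
ft_force: [0.5, -0.4, -0.5]
width: 0.5
t 12.7 pos [510.  255.1 200.4] F [ 0.5 -0.4 -0.5] w 0.5 d/50 [-0.011  0.504  2.2  ]
[[-0.942, 0.333, -0.045], [0.333, 0.943, -0.006], [0.04, -0.021, -0.999]]
```

```bash
python3 -m crank '[{"travel":[0,0.5,0],"turn":0},{"travel":[0,0,0.2],"turn":0},{"travel":[0,0,0.4],"turn":0},{"travel":[0,0,0.4],"turn":0},{"travel":[0,0,0.4],"turn":0},{"travel":[0,0,0.4],"turn":0},{"travel":[0,0,0.2],"turn":0},{"travel":[0,0,0],"turn":0}]'
python3 - <<'E'
from h import *
go(514.5,278.3,66.5)
S=imaging.get_image("scene")
cv2.imwrite("pics/c5.png",cv2.resize(S[120:240,250:410],(720,540)))
E
```

```text
t: 13.5
ee_pos: [511.6, 265.8, 93.0]
orientation: [-0.53, -3.047, 0.033]
ft_force: [0.1, -0.6, -0.2]
width: 0.5
t 13.5 pos [511.6 265.8  93. ] F [ 0.1 -0.6 -0.2] w 0.5 d/50 [0.006 0.27  0.523]
[[-0.94, 0.337, -0.051], [0.338, 0.941, -0.013], [0.044, -0.029, -0.999]]
```

View pics/c5.png

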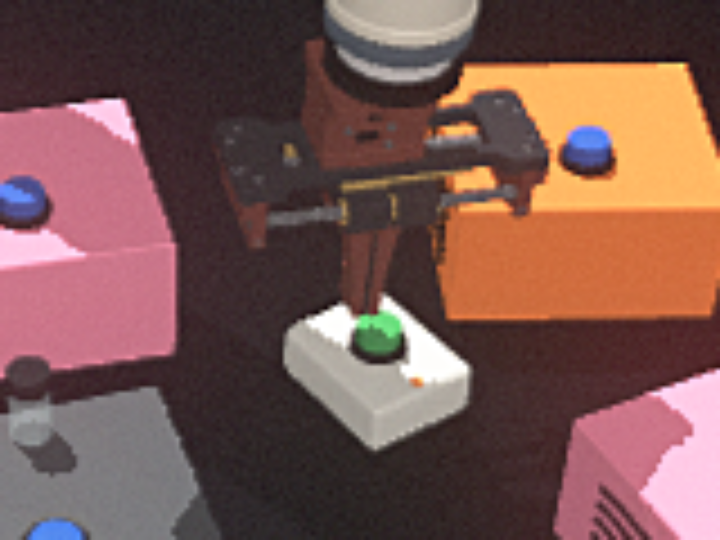

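The picture shows the tip at (367,305), short of the green key at (379,335); the state agrees that about 13 mm in tool y is still to go. The gripper body stays at least 25 mm above the orange box. I'll correct and then descend.

```bash
python3 -m crank '[{"travel":[0,0.2,0],"turn":0},{"travel":[0,0,0],"turn":0},{"travel":[0,0.07,0],"turn":0},{"travel":[0,0,0],"turn":0}]'; python3 -c "
from h import *
go(514.5,278.3,66.5)"
```

```text
t: 13.95
ee_pos: [518.9, 280.2, 96.3]
orientation: [-0.531, -3.052, 0.028]
ft_force: [0.4, 0.1, -0.2]
width: 0.5
t 13.95 pos [518.9 280.2  96.3] F [ 0.4  0.1 -0.2] w 0.5 d/50 [ 0.046 -0.051  0.599]
[[-0.94, 0.337, -0.046], [0.338, 0.941, -0.01], [0.04, -0.025, -0.999]]
```

```bash
python3 -m crank '[{"travel":[0.04,-0.03,0.08],"turn":0},{"travel":[0,0,0.08],"turn":0},{"travel":[0,0,0.08],"turn":0},{"travel":[0,0,0.06],"turn":0},{"travel":[0,0,0],"turn":0}]'; python3 -c "
from h import *
go(514.5,278.3,66.5)"
```

```text
t: 14.45
ee_pos: [515.4, 279.6, 80.6]
orientation: [-0.53, -3.053, 0.027]
ft_force: [0.3, -0.3, 0.5]
width: 0.2
t 14.45 pos [515.4 279.6  80.6] F [ 0.3 -0.3  0.5] w 0.2 d/50 [-0.002 -0.023  0.283]
[[-0.941, 0.336, -0.045], [0.337, 0.941, -0.01], [0.039, -0.025, -0.999]]
```

```bash
python3 -m crank '[{"travel":[0,-0.02,0.05],"turn":0},{"travel":[0,0,0.04],"turn":0},{"travel":[0,0,0.02],"turn":0}]';python3 -m crank '[{"travel":[0,0,0.03],"turn":0}]';python3 -m crank '[{"travel":[0,0,0.03],"turn":0}]'
```

```text
t: 14.75
ee_pos: [514.8, 278.3, 74.6]
orientation: [-0.53, -3.053, 0.028]
ft_force: [0.1, -0.3, -0.3]
width: 0.4
t: 14.85
ee_pos: [514.8, 278.4, 73.0]
orientation: [-0.53, -3.053, 0.027]
ft_force: [-0.1, -0.0, 2.8]
width: 0.6
t: 14.95
ee_pos: [514.8, 278.3, 71.6]
orientation: [-0.53, -3.053, 0.027]
ft_force: [-0.1, -0.1, 1.5]
width: 0.2
```

Contact came at about z = 73.5, so the stop is expected near 65.5.

```bash
python3 -m crank '[{"travel":[0,0,0.03],"turn":0}]';python3 -m crank '[{"travel":[0,0,0.03],"turn":0}]';python3 -m crank '[{"travel":[0,0,0.02],"turn":0}]';python3 -m crank '[{"travel":[0,0,0.01],"turn":0}]'
```

```text
t: 15.05
ee_pos: [514.9, 278.4, 70.2]
orientation: [-0.53, -3.053, 0.027]
ft_force: [-0.6, -0.4, 2.8]
width: 0.7
t: 15.15
ee_pos: [514.9, 278.4, 68.8]
orientation: [-0.53, -3.053, 0.027]
ft_force: [-0.7, -0.3, 1.8]
width: 0.4
t: 15.25
ee_pos: [514.8, 278.4, 67.7]
orientation: [-0.53, -3.053, 0.027]
ft_force: [-0.4, 0.3, 2.0]
width: 0.3
t: 15.35
ee_pos: [514.8, 278.3, 67.2]
orientation: [-0.53, -3.053, 0.027]
ft_force: [0.1, -0.3, 2.9]
width: 0.4
```

```bash
python3 -m crank '[{"travel":[0,0,0.01],"turn":0}]'; python3 -m crank '[{"travel":[0,0,0],"turn":0},{"travel":[0,0,-0.1],"turn":0},{"travel":[0,0,-0.4],"turn":0},{"travel":[0,0,-0.6],"turn":0},{"travel":[0,0,-0.7],"turn":0},{"travel":[0,0,-0.6],"turn":0},{"travel":[0,0,-0.2],"turn":0},{"travel":[0,0,0],"turn":0}]'; python3 -m crank '[{"travel":[0.4,0.4,0],"turn":0},{"travel":[0.6,0.5,0],"turn":0},{"travel":[0.6,0.5,0],"turn":0},{"travel":[0.6,0.5,0],"turn":0},{"travel":[0.3,0.3,0],"turn":0},{"travel":[0,0,0],"turn":0}]'
python3 - <<'E'
from h import *
for n in("scene","top"): cv2.imwrite(f"pics/{n}9.png",imaging.get_image(n))
S=cv2.imread("pics/scene9.png");S0=cv2.imread("pics/scene0.png")
f=lambda a:cv2.resize(a,(390,280),interpolation=cv2.INTER_CUBIC)
cv2.imwrite("pics/c9.png",np.vstack([np.hstack([f(S0[170:270,210:350]),f(S0[240:340,60:200])]),np.hstack([f(S[170:270,210:350]),f(S[240:340,60:200])])]))
E
```

```text
t: 15.45
ee_pos: [514.8, 278.4, 66.6]
orientation: [-0.53, -3.053, 0.027]
ft_force: [-0.4, -1.1, 3.1]
width: 0.2
t: 16.25
ee_pos: [520.0, 279.4, 200.3]
orientation: [-0.53, -3.051, 0.029]
ft_force: [-1.4, -0.1, -0.8]
width: 0.5
t: 16.85
ee_pos: [434.1, 426.6, 193.0]
orientation: [-0.535, -3.043, 0.042]
ft_force: [1.0, -0.0, -0.6]
width: 0.3
```

View pics/c9.png

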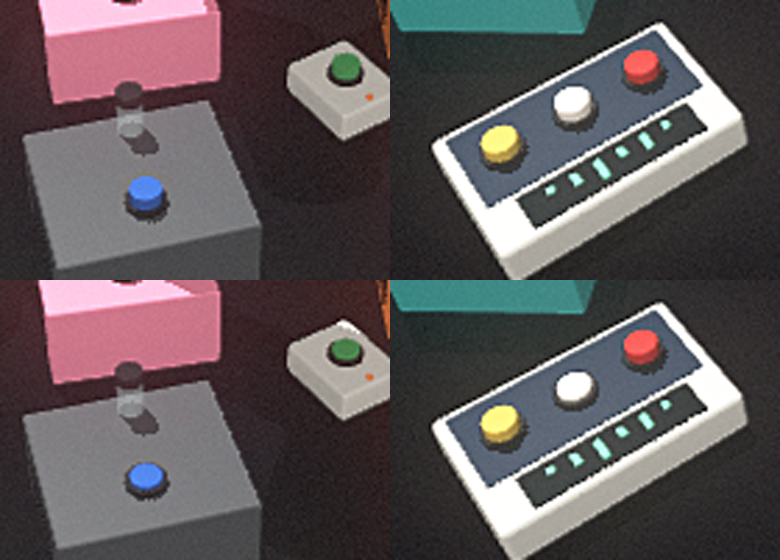

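View pics/top9.png

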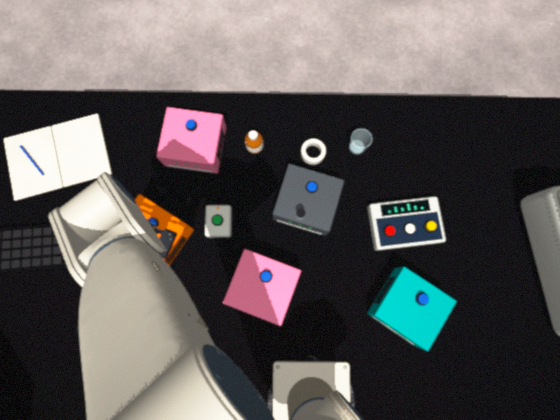

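View pics/scene9.png

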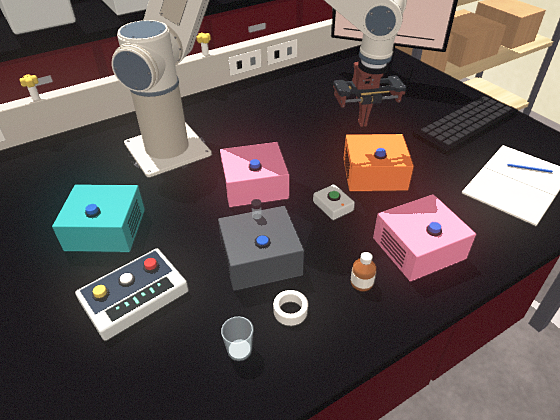

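In the final pictures, blue (262,241), white (126,279) and green (334,196) in the scene view are all visibly down. Red (150,265) and yellow (100,292) are still out. The remote, vial, bottle, beaker and roll are where they started, and the arm is clear of everything.

```bash
python3 -c "
from workcell import workorder
print(workorder.close_job())"
```

```text
the job is handed in; nothing more can be done
None
```

I pressed the blue key on the grey power unit, then the white key on the control pad, then the green key on the remote. All three stayed down, and I handed the job in at about 17 s.

- **Key depths, from the TCP height:** blue went about 8 mm, to its stop. White went about 6.8 mm and green about 6.4 to 7 mm. All are beyond the 5 mm that counts as pressed.
- **Other things:** In the last pictures red and yellow are still out. The remote, vial, bottle, beaker and tape roll look unmoved, and the arm is clear of everything.
- **Forces:** Blue read 18 N for one row when it met its stop, about 18.7 N counting the sideways part. That is close to the 20 N limit, and I only saw end-of-row readings, so the true peak is not confirmed. White and green stayed near 3 N because I stopped them short of the bottom.
- **Disagreement:** Key positions from the two cameras differed by up to about 8 mm. The scene-view colour patches included the sides of the keys, so I relied mainly on the top view. The fingertip was also tilted about 2.5° on the green key, with no visible effect.

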